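# Proof-pull a spring clamp on the bench pull gauge

## Task

Proof-test the spring clamp on the bench pull gauge: squeeze its handles, bring its open jaws round the gauge's upright post and let them spring shut on it, then take hold of the clamp and draw it straight back, away from the gauge's housing, until the dark pointer on the housing stands level with the brass set marker. Pull by the clamp only, not by the gauge's own parts, and leave the other things on the bench where they lie. Do not let go: the program finishes while the gripper still holds the clamp and keeps the pointer at the marker.

Things in the scene. Friction and masses are not known exactly. Their poses are not given: they have to be found in the camera images.
- clamp_pivot (a point): Centre of the spring clamp (on its pivot, half-way up). Steel, black sleeves and rubber tips, 126 mm long, 24 mm high, 0.125 kg, lying on its side: pivot axis upright, this point 12 mm up. Axes of its +y arm: z up; jaws shut, x runs along the middle line from pivot to jaws. Open by angle a, the middle line is turned a/2 from this x towards -y. Cheeks: flat, parallel, 29 mm wide, x -15 to 15.
- handles (a point): On the middle line 48 mm behind the pivot (x -48), half-way up, fixed to the +y arm: where to squeeze. Black sleeved handles, x -34 to -68, 24 mm high, flaring 15 degrees a side; 50 mm wide outside when shut, 28 mm and nearly parallel when squeezed to the stop. Squeezing takes 12 N to start, 18 N at the stop. Squeezing the cheeks by the pivot instead does not open the jaws.
- clamp_arm (a joint): Opening angle of the clamp, rad: 0 jaws shut and empty, 0.42 squeezed to its stop (tips then 22 mm apart). The spring always shuts it. About 0.035 when it grips the post.
- jaw (a point): Middle of the clamp's jaw notch, 44 mm ahead of the pivot, half-way up (fixed to the +y arm, axes as clamp_pivot). Each rubber tip has a notch 14 mm long, 3.5 mm deep between two lips, so the shut jaws hold a 10 mm round post there and cannot be drawn off endways. The front lip ends 14 mm ahead of this point.
- post (a point): Middle of the gauge's upright steel post, 55 mm above the bench: 10 mm diameter, free for 17 mm above and below, on a block (24 x 18 mm, top 38 mm up) at the drawbar's front end. Axes of the gauge: z up, +x from the post to the housing; the drawbar comes out along -x, over open bench. The housing (54 mm wide, 48 mm high) begins 40 mm behind the post at rest.
- drawbar (a joint): How far the drawbar (with post and pointer) is drawn out of the housing, m: 0 at rest, 0.08 at most. A spring pulls it back with 1.5 N at rest, rising by 1 N per 10 mm.
- pointer (a point): The dark pointer, a bar 3.5 mm thick across the slot and the white scale (lines 5 mm apart) in the housing's top, 52 mm above the bench; moves with the drawbar. Axes of the gauge.
- mark (a point): The brass set marker on a rail beside the slot, its finger pointing at the slot; this point lies on the slot's middle line, so pointer and mark coincide when they are level. 35 to 60 mm from the pointer at rest, towards the post. It stays where it is set. Axes of the gauge.
- clamp: The spring clamp as a whole, with both arms. Origin under the pivot, 12 mm below clamp_pivot, same axes.
- punch: Bystander: black stepped punch holder, 95 x 80 mm, 92 mm high with an upright steel shank, 1.6 kg. Origin under its centre.
- fork_a: Bystander: steel fork, 180 mm long along x, 23 mm wide, 4 mm thick, flat on the bench beside the gauge. Origin under its middle.
- fork_b: Bystander: steel fork like the other, lying near the robot. Origin under its middle.
- spoon_blank: Bystander: flat steel spoon blank, 175 mm long along x, 39 mm wide, 4 mm thick, near the robot. Origin under its middle.
- file: Bystander: file with a wooden handle, 250 mm long along x (handle to -x), 29 mm high, beside the gauge. Origin under its middle.
- shears: Bystander: black-handled shears, 180 mm long along x, 82 mm wide, 11 mm high. Origin under their pivot.
- g_clamp: Bystander: screw clamp lying flat, about 170 x 85 mm, 18 mm high. Origin under its frame's middle.
There are look-alikes about, which are no part of the job. What is shaped like the clamp but green or orange is not meant.

How it is judged:
By the outcome, as a careful person would: the job done as asked, in the order asked, and still so for the second after the job is handed in, while the arm keeps its last pose, push and grip.
It also fails if it takes over 54 s, if anything falls off the work surface, if the arm or the gripper's body presses on something with over 40 N, if the wrist force passes 120 N, or if a joint passes its speed limit or range.

## Robot

A 7-joint arm with a two-finger parallel gripper is mounted at the origin on the work surface. World frame = base frame: x ahead of the robot, y to its left, z up, the work surface at z = 0. Lengths are in m, angles in degrees, forces in N, time in s.
With the tool pointing down it reaches from about 0.425 to 0.825 m from the base axis. Payload 3.6 kg.
Tool frame: the origin (TCP) lies on the centre line of the jaws, within the pads' length; the fingertips stand 19 mm ahead of it and the grasp point (between the pads) is the TCP; z points along the fingers, y is the line along which they close (so a half turn about z gives the same grasp; the last joint's range is limited). The gripper opens to 93 mm and grips with 3 to 60 N. Pads are 15 mm wide; open, the fingers measure 128 mm over their backs; the gripper's body (75 mm by 188 mm) begins 65 mm behind the grasp point.
Start: joints at [61.793, 35.231, -0.722, 81.555, 0.464, 63.22, -2.315], TCP at [0.292, -0.581, 0.238] pointing down, gripper open.
Joint ranges: [-178.69, 178.69], [-17.37, 117.87], [-77.05, 75.6], [15.02, 138.74], [-78.02, 258.01], [0.78, 113.62], [-162.83, 162.83]. Speed limits (degrees/s): [159.86, 159.86, 180, 180, 180, 180, 180].

## Interface

Orientations are given as a 3x3 rotation matrix whose columns are the frame's x, y, z axes.
In Python, from cell import sensors, eyes, ctrl gives the robot as it stands. The module is installed in compiled form; this text tells all that it offers.
- The arm moves only by the tool move_arm, never from a script. Its argument "increments" is a list of rows, each a list of 7 numbers: the shift along the tool's x, y, z in cm, then the turn, a rotation vector about the tool's x, y, z in degrees, then the gripper command: -1 is shut, 1 is fully open, values between are in proportion. A call has 1 to 12 rows; each row shifts and turns the commanded pose from where the row before left it, along the tool's axes as they then stand; what a row does not reach is not made up. A row lasts 1/12 s, in which the tool goes at most 41.7 mm and 7.16 degrees, less where a joint would pass 70% of its speed; a pose out of reach is approached as far as the arm can. A call is refused whole if a number of a shift passes 4.17 or a number of a turn 7.16, either way. A call with a gripper value outside its range is refused whole. The fingers move at their own pace and stop on an object; "newtons" is the grip in N (left out, the last holds). Time passes only in rows, so rows that do not move let the fingers close. It gives the time, the measured TCP pose, the force, the opening and the grip force at its end, in the units of the state.
- sensors.sense(): the state, without advancing time (a new reading comes with each control period).
- eyes.grab_frame(name): name is "side" or "top" or "wrist"; returns the picture (480x640x3 uint8, red, green, blue); there is no depth.
- eyes.camera_info(name): a dict with "camera_matrix" (3x3 intrinsics, pixels), "rvec" (rotation vector, rad) and "tvec" (3), from world to camera coordinates, as OpenCV has them. Camera axes: x right, y down, z forward; pixel columns grow to the right and rows downward; lengths in m; the calibration is good to about 2 mm. A picture is of the moment at which its call begins: read the wrist's pose just before it. camera_info takes no time and is no camera call; for the wrist camera it gives the pose at the moment of the call.
- ctrl.hand_in(): hands the job in; it is judged then, once.
The state is a dict: "clock": time; "joint_positions": joint angles; "qvel": joint speeds; "tau": joint torques, N m; "tool_pos": TCP position; "orientation": TCP orientation; "contact_force": force on the tool from outside, world axes, zero at the start; "moment": the same for the moment, N m; "grip_width": opening from 0.0 (shut) to 1.0 (fully open); "finger_force": force on a finger pad.
Only numpy, scipy, OpenCV 4.12 (cv2) and the standard library are available. Lean on these libraries where they do the work, as an engineer would, in place of code of your own. Each camera call takes 0.05 s, during which the arm holds its last target. There are 200 camera calls.

## Working session

There is one attempt and no reset: what is moved stays moved. The work goes in short steps, Python scripts to look and compute and a tool call to move; the robot and the scene stay as the last step left them, time stands still between calls to the robot, and variables do not carry over. Pictures are saved under pics/ and viewed, at most 10 in all, crops included, and the job is handed in when it is done.

Besides the shell and the picture viewer there is one more tool, called as name([rows], argument=value, ...), one row to a line, values as JSON. move_arm: Moves the arm, as the interface text tells. Its arguments: {"type":"object","properties":{"increments":{"type":"array"},"newtons":{"type":"number"}},"required":["increments"]}

```bash
mkdir -p pics; python3 - <<'E'
from cell import sensors, eyes
import cv2
s=sensors.sense();print(s)
for n in("top","side"):
    f=eyes.grab_frame(n);cv2.imwrite(f"pics/{n}0.png",f[:,:,::-1]);print(n,eyes.camera_info(n))
E
```

```text
{'clock': 0.0, 'joint_positions': array([61.79513905, 35.28749678, -0.72412654, 81.63939585,  0.46606495,
       63.21835449, -2.31616519]), 'qvel': array([ 0.02771028, -0.01345488,  0.01588282,  0.0751027 ,  0.0926083 ,
        0.17548195,  0.02916821]), 'tau': array([ 1.45656850e-04, -4.58941627e+01,  2.08766973e-01, -1.65744102e+01,
       -6.11408358e-02,  2.04246567e-02,  2.22400281e-04]), 'tool_pos': array([ 0.2916057 , -0.58010459,  0.23651205]), 'orientation': array([[ 8.93443263e-01,  4.49174559e-01, -1.16233955e-03],
       [ 4.49176060e-01, -8.93440567e-01,  2.19562415e-03],
       [-5.22628014e-05, -2.48376071e-03, -9.99996914e-01]]), 'contact_force': array([0.62148528, 0.04030888, 0.39381978]), 'moment': array([-0.01112355,  0.0316795 ,  0.04229553]), 'finger_force': 0.0, 'grip_width': 0.9990679436929012}
top {'camera_matrix': array([[597.04403516,   0.        , 319.49285156],
       [  0.        , 597.04403516, 234.3816671 ],
       [  0.        ,   0.        ,   1.        ]]), 'rvec': array([ 2.08410342, -2.14614109,  0.19738332]), 'tvec': array([0.0377519 , 0.50483266, 1.27626838])}
side {'camera_matrix': array([[595.05573174,   0.        , 330.70642042],
       [  0.        , 595.05573174, 235.18361629],
       [  0.        ,   0.        ,   1.        ]]), 'rvec': array([ 0.33966165, -2.58947198,  1.51911164]), 'tvec': array([0.49362925, 0.12917185, 1.35243093])}
```

View pics/top0.png

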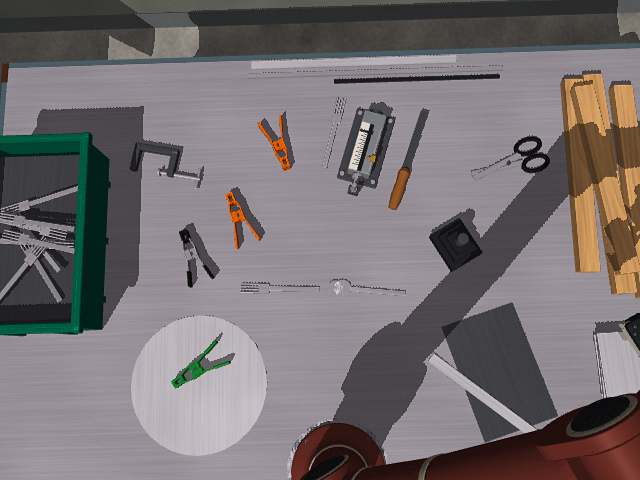

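View pics/side0.png

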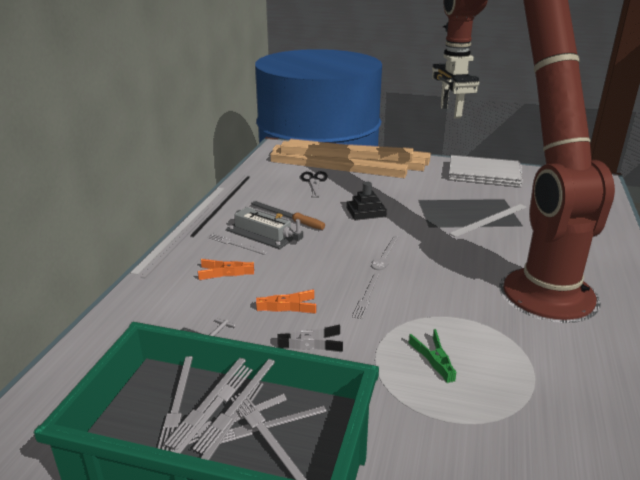

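The top view shows the black and steel clamp at about (195,257) with its jaws pointing up, towards (185,232). The gauge is at (366,145), with its post at the lower end, about (353,187). I'll enlarge both.

```bash
python3 - <<'E'
import cv2,numpy as np
f=cv2.imread("pics/top0.png")
a=cv2.resize(f[215:295,165:225],None,fx=7,fy=7,interpolation=2)
b=cv2.resize(f[95:200,325:405],None,fx=5.33,fy=5.33,interpolation=2)[:560]
a=a[:560]
cv2.imwrite("pics/c1.png",np.hstack([a[:,:370+50],b[:,:380]]));print(a.shape,b.shape)
E
```

```text
(560, 420, 3) (560, 426, 3)
```

View pics/c1.png

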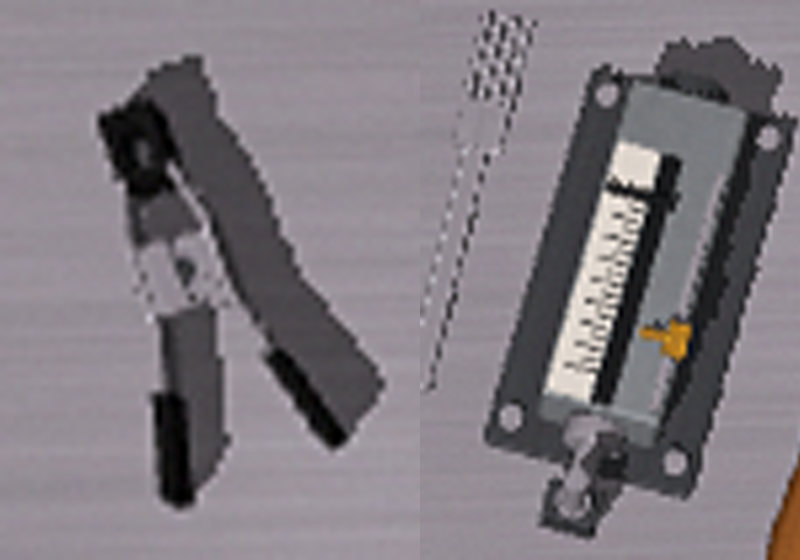

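```bash
cat > h.py <<'E'
import numpy as np,cv2
from cell import sensors,eyes
def ray(c,uv,z):
    K=c["camera_matrix"];R=cv2.Rodrigues(np.array(c["rvec"]))[0];t=np.array(c["tvec"]).ravel()
    C=-R.T@t; d=R.T@np.linalg.solve(K,[uv[0],uv[1],1.]); return C+d*(z-C[2])/d[2]
def proj(c,p):
    R=np.array(c["rvec"]);return cv2.projectPoints(np.array(p,float).reshape(-1,1,3),R,np.array(c["tvec"]),c["camera_matrix"],None)[0].reshape(-1,2)
def togo(target,yaw=None):
    """shift in tool axes (cm) and turn about tool z (deg) from present pose; yaw: world angle of the tool x axis"""
    s=sensors.sense();R=s["orientation"];d=R.T@(np.array(target)-s["tool_pos"])*100
    print("shift cm",d.round(2))
    if yaw is not None:
        from scipy.spatial.transform import Rotation as Ro
        a=np.radians(yaw);T=np.array([[np.cos(a),np.sin(a),0],[np.sin(a),-np.cos(a),0],[0,0,-1]])
        print("rotvec deg",Ro.from_matrix(R.T@T).as_rotvec(degrees=True).round(2))
    print(s["clock"],s["tool_pos"].round(4),s["grip_width"],s["finger_force"],s["contact_force"].round(1))
E
python3 - <<'E'
from h import *
c=eyes.camera_info("top")
R=cv2.Rodrigues(c["rvec"])[0];print("cam",-R.T@c["tvec"])
P={}
for n,u,v,z in [("piv",191.1,253.3,.024),("jaw",185.4,236.4,.024),("hL",190,286,.024),("hR",212.9,278,.024),("post",353.7,188.8,.072),("ptr",366.3+3,130.8,.052),("mark",325+(640-420)/5.33,95+335/5.33,.052),("hse1",325+(625-420)/5.33,95+80/5.33,.048),("hse2",325+(545-420)/5.33,95+395/5.33,.048)]:
    P[n]=ray(c,(u,v),z)
    print(n,P[n].round(4))
for a,b in [("piv","jaw"),("hse1","hse2"),("ptr","post")]:
    d=P[b]-P[a];print(a,b,np.degrees(np.arctan2(d[1],d[0])),np.hypot(*d[:2]))
E
```

```text
cam [0.24925383 0.01542736 1.35010249]
piv [0.4761 0.3138 0.024 ]
jaw [0.5153 0.3273 0.024 ]
hL [0.4022 0.3152 0.024 ]
hR [0.4186 0.2642 0.024 ]
post [ 0.6018 -0.0558  0.072 ]
ptr [ 0.7436 -0.098   0.052 ]
mark [ 0.6791 -0.0883  0.052 ]
hse1 [ 0.7964 -0.0871  0.048 ]
hse2 [ 0.655  -0.0471  0.048 ]
piv jaw 18.950390719463215 0.04150051499393415
hse1 hse2 164.16950022058646 0.14694205650653555
ptr post 163.4199729339985 0.1480180913919277
```

move_arm([
  [3.3,-1.9,0,0,0,0,1],
  [3.3,-1.9,0,0,0,0,1],
  [3.3,-1.9,0,0,0,0,1],
  [3.3,-1.9,0,0,0,0,1],
  [3.3,-1.9,0,0,0,0,1],
  [3.3,-1.9,0,0,0,0,1],
  [3.3,-1.9,0,0,0,0,1],
  [3.3,-1.9,0,0,0,0,1],
  [3.3,-1.9,0,0,0,0,1],
  [3.3,-1.9,0,0,0,0,1],
  [3.3,-1.9,0,0,0,0,1],
  [3.3,-1.9,0,0,0,0,1],
])

```text
clock: 1.1
tool_pos: [0.5438, -0.1974, 0.2374]
orientation: [[0.893, 0.449, -0.001], [0.449, -0.893, 0.0], [-0.001, -0.001, -1.0]]
contact_force: [1.0, -0.1, 0.0]
grip_width: 1.004
finger_force: 0.0
```

move_arm([
  [1,-3.9,0,0,0,0,1],
  [1,-3.9,0,0,0,0,1],
  [1,-3.9,0,0,0,0,1],
  [1,-3.9,0,0,0,0,1],
  [1,-3.9,0,0,0,0,1],
  [1,-3.9,0,0,0,0,1],
  [1,-3.9,0,0,0,0,1],
  [1,-3.9,0,0,0,0,1],
  [1,-3.9,0,0,0,0,1],
  [1,-3.9,0,0,0,0,1],
  [1,-3.9,0,0,0,0,1],
  [1,-3.9,0,0,0,0,1],
])

```text
clock: 2.1
tool_pos: [0.4394, 0.2745, 0.2375]
orientation: [[0.894, 0.449, -0.0], [0.449, -0.894, -0.0], [-0.001, 0.0, -1.0]]
contact_force: [1.4, 0.3, 0.3]
grip_width: 0.999
finger_force: 0.0
```

```bash
python3 -c "
from h import *
togo([.44,.30,.2],20);c=eyes.camera_info('wrist')
f=eyes.grab_frame('wrist');cv2.imwrite('pics/w1.png',f[:,:,::-1]);print(c)
print(proj(c,[[.4761,.3138,.024]]),sensors.sense()['joint_positions'])
"
```

```text
shift cm [ 1.2  -2.25  3.75]
rotvec deg [0.01 0.03 6.68]
2.1 [0.4394 0.2745 0.2375] 0.999233559950661 0.0 [1.4 0.3 0.3]
{'camera_matrix': array([[334.70192795,   0.        , 317.87431302],
       [  0.        , 334.70192795, 241.69093135],
       [  0.        ,   0.        ,   1.        ]]), 'rvec': array([-2.47618103,  1.52908386,  0.20055691]), 'tvec': array([0.04755891, 0.46757338, 0.52560601])}
[[299.36937563 172.96465107]] [ -29.14926879   23.89983154   -8.94056188  102.81146072    3.88321055
   53.37607971 -102.11535488]
```

```bash
python3 -c "
import cv2;f=cv2.imread('pics/w1.png')
cv2.imwrite('pics/w1c.png',cv2.resize(f[110:310,190:430],None,fx=3,fy=3,interpolation=2))"
```

```text
(no output)
```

View pics/w1c.png

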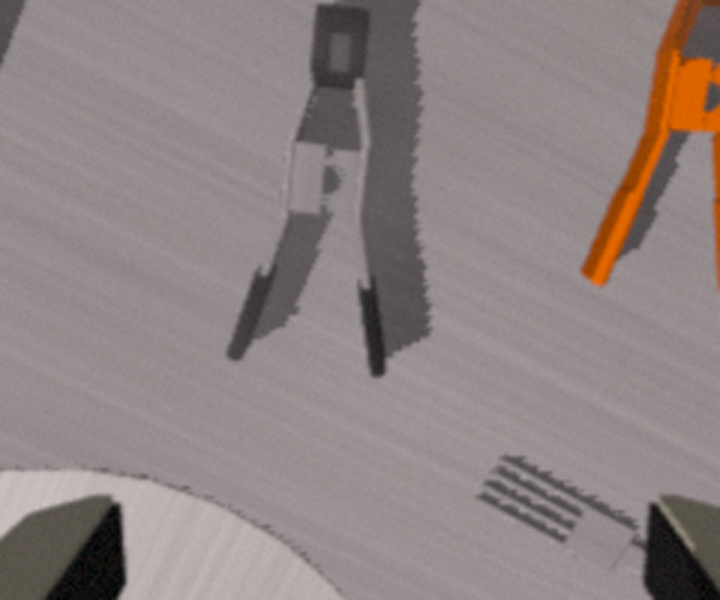

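The wrist view shows the clamp well: pivot at crop (327,180), notch (341,47), handle ends (235,352) and (377,372).

```bash
python3 -c "
from h import *
c=eyes.camera_info('wrist')
q=lambda u,v:ray(c,(190+u/3,110+v/3),.024)
p,j,a,b=q(327,180),q(341,47),q(235,352),q(377,372)
m=(a+b)/2;print(p,j,a,b,m)
for d in(j-p,p-m,j-m):print(np.degrees(np.arctan2(d[1],d[0])),np.hypot(*d[:2]))
d=(j-m)/np.hypot(*(j-m)[:2]);h=j-d*.092;h[2]=.021;print('handles',h,p-d*.048)
togo(h,np.degrees(np.arctan2(d[1],d[0])))
"
```

```text
[0.47385132 0.32938836 0.024     ] [0.51586979 0.34509509 0.024     ] [0.40251037 0.33167604 0.024     ] [0.42004816 0.28165176 0.024     ] [0.41127927 0.3066639  0.024     ]
20.496011959758903 0.044858148608689474
19.95964067773314 0.06657073698493364
20.175568366850406 0.11142771128617963
handles [0.4295149  0.31336448 0.021     ] [0.42879659 0.31283326 0.024     ]
shift cm [ 0.69 -2.53 21.7 ]
rotvec deg [-0.54 -0.11  7.35]
2.15 [0.4355 0.2857 0.2377] 0.9973739388428775 0.0 [-1.3  6.   0.9]
```

```bash
python3 -c "
from h import *
c=eyes.camera_info('wrist');c['rvec']=np.array([-2.47618103,  1.52908386,  0.20055691]);c['tvec']=np.array([0.04755891, 0.46757338, 0.52560601])
q=lambda u,v:ray(c,(190+u/3,110+v/3),.024)
p,j,a,b=q(327,180),q(341,47),q(235,352),q(377,372)
m=(a+b)/2
d=(j-m)/np.hypot(*(j-m)[:2]);h=j-d*.092;h[2]=.021;print(p,j,'handles',h,p-d*.048,np.degrees(np.arctan2(d[1],d[0])))
"
```

```text
[0.4786978 0.3154897 0.024    ] [0.52086761 0.33055022 0.024     ] handles [0.43406078 0.30007769 0.021     ] [0.43340728 0.29959099 0.024     ] 19.34303291936518
```

move_arm([
  [0,-1.5,0,0,0,6.8,1],
  [0,0,3.5,0,0,0,1],
  [0,0,3.5,0,0,0,1],
  [0,0,3,0,0,0,1],
  [0,0,1,0,0,0,1],
  [0,0,0,0,0,0,1],
  [0,0,0,0,0,0,1],
  [0,0,0,0,0,0,1],
])

```text
clock: 2.82
tool_pos: [0.4348, 0.287, 0.1293]
orientation: [[0.94, 0.34, 0.003], [0.34, -0.94, 0.002], [0.003, -0.001, -1.0]]
contact_force: [0.2, 0.5, 0.1]
grip_width: 0.995
finger_force: 0.0
```

```bash
python3 -c "
from h import *
s=sensors.sense();c=eyes.camera_info('wrist')
f=eyes.grab_frame('wrist');print(s['tool_pos'])
cv2.imwrite('pics/w2.png',f[:,:,::-1]);print(c['rvec'],c['tvec'],np.abs(s['qvel']).max())
togo([.43,.30,.021],20.2)
"
```

```text
[0.43484994 0.28698373 0.12930885]
[-2.39040507  1.67985015  0.21861092] [0.12208861 0.48776262 0.41678819] 0.7693975420583319
shift cm [-0.06 -1.37 10.85]
rotvec deg [-0.06 -0.22 -0.33]
2.8667 [0.4349 0.287  0.1295] 1.0004316064381673 0.0 [-0.4 -0.5 -0.3]
```

View pics/w2.png

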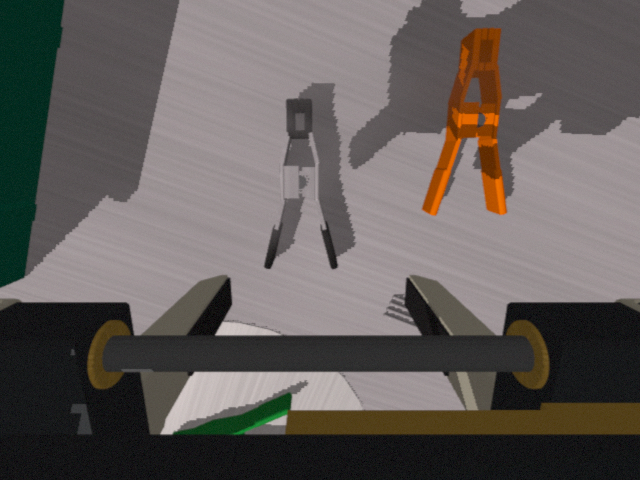

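Clamp stands upright in the wrist view: notch (300,122), pivot (300,182), handle ends (268,266) and (334,266).

```bash
python3 -c "
from h import *
c=eyes.camera_info('wrist')
q=lambda u,v:ray(c,(u,v),.024)
p,j,a,b=q(300,182),q(299.5,121),q(268,266),q(334,266)
m=(a+b)/2;d=(j-m)/np.hypot(*(j-m)[:2]);yaw=np.degrees(np.arctan2(d[1],d[0]));h=p-d*.048;h[2]=.021;print(p,j,m,h,j-d*.092,yaw)
togo(h,yaw)
"
```

```text
[0.47844784 0.31637923 0.024     ] [0.51918465 0.33080455 0.024     ] [0.41588482 0.29396036 0.024     ] [0.43323749 0.30025394 0.021     ] [0.43253149 0.29989776 0.024     ] 19.629914577492766
shift cm [ 0.25 -1.29 10.86]
rotvec deg [-0.07 -0.22  0.24]
2.8667 [0.4349 0.287  0.1295] 1.0004316064381673 0.0 [-0.4 -0.5 -0.3]
```

move_arm([
  [0.2,-1.3,0,0,0,0,1],
  [0,0,3,0,0,0,1],
  [0,0,3,0,0,0,1],
  [0,0,2.5,0,0,0,1],
  [0,0,1.5,0,0,0,1],
  [0,0,0.7,0,0,0,1],
  [0,0,0,0,0,0,1],
  [0,0,0,0,0,0,1],
])

```text
clock: 3.53
tool_pos: [0.4316, 0.3006, 0.0215]
orientation: [[0.94, 0.341, 0.002], [0.341, -0.94, 0.002], [0.002, -0.001, -1.0]]
contact_force: [-0.9, -0.4, -0.3]
grip_width: 1.001
finger_force: 0.0
```

move_arm([
  [0,0,0,0,0,0,-1],
  [0,0,0,0,0,0,-1],
  [0,0,0,0,0,0,-1],
  [0,0,0,0,0,0,-1],
  [0,0,0,0,0,0,-1],
  [0,0,0,0,0,0,-1],
  [0,0,0,0,0,0,-1],
  [0,0,0,0,0,0,-1],
], newtons=35)

```text
clock: 4.2
tool_pos: [0.4309, 0.2994, 0.0208]
orientation: [[0.94, 0.34, -0.0], [0.34, -0.94, 0.0], [-0.0, -0.0, -1.0]]
contact_force: [-0.5, 0.8, 0.9]
grip_width: 0.479
finger_force: 11.8
```

move_arm([
  [0,0,0,0,0,0,-1],
  [0,0,0,0,0,0,-1],
  [0,0,0,0,0,0,-1],
  [0,0,0,0,0,0,-1],
  [0,0,0,0,0,0,-1],
  [0,0,0,0,0,0,-1],
])

```text
clock: 4.7
tool_pos: [0.4311, 0.2996, 0.0208]
orientation: [[0.94, 0.341, 0.0], [0.341, -0.94, 0.001], [0.0, -0.001, -1.0]]
contact_force: [-0.5, 0.9, 1.8]
grip_width: 0.309
finger_force: 35.0
```

move_arm([
  [0,0,-1.5,0,0,0,-1],
  [0,0,-3,0,0,0,-1],
  [0,0,-3.5,0,0,0,-1],
  [0,0,-3.5,0,0,0,-1],
  [0,0,-2.5,0,0,0,-1],
  [-0.5,1.5,0,0,0,0,-1],
  [-0.9,3,0,0,0,0,-1],
  [-0.9,3,0,0,0,0,-1],
  [-0.9,3,0,0,0,0,-1],
  [-0.9,3,0,0,0,0,-1],
  [-0.9,3,0,0,0,0,-1],
  [-0.9,3,0,0,0,0,-1],
])

```text
clock: 5.7
tool_pos: [0.4412, 0.0935, 0.1602]
orientation: [[0.941, 0.34, -0.002], [0.34, -0.941, -0.001], [-0.002, 0.001, -1.0]]
contact_force: [0.2, -0.8, -1.3]
grip_width: 0.307
finger_force: 35.0
```

move_arm([
  [-0.9,3,0,0,0,0,-1],
  [-0.9,3,0,0,0,0,-1],
  [-0.9,3,0,0,0,0,-1],
  [-0.4,1.7,0,0,0,0,-1],
  [0,0,0,0,0,6,-1],
  [0,0,0,0,0,6,-1],
  [0,0,0,0,0,6,-1],
  [0,0,0,0,0,6,-1],
  [0,0,0,0,0,6,-1],
  [0,0,0,0,0,6,-1],
  [0,0,0,0,0,0,-1],
  [0,0,0,0,0,0,-1],
])

```text
clock: 6.7
tool_pos: [0.4486, -0.0157, 0.1603]
orientation: [[0.961, -0.275, -0.001], [-0.275, -0.961, -0.001], [-0.001, 0.001, -1.0]]
contact_force: [-0.1, -0.4, -0.9]
grip_width: 0.306
finger_force: 35.0
```

```bash
python3 -c "
from h import *
togo([.454,-.013,.16],-16.1);c=eyes.camera_info('wrist')
f=eyes.grab_frame('wrist');cv2.imwrite('pics/w3.png',f[:,:,::-1]);print(c['rvec'].tolist(),c['tvec'].tolist())
print(proj(c,[[.6018,-.0558,.072]]))
"
```

```text
shift cm [ 0.45 -0.41  0.03]
rotvec deg [0.05 0.07 0.13]
6.7 [ 0.4486 -0.0157  0.1603] 0.30640132239491813 34.950687289237976 [-0.1 -0.4 -0.9]
[-1.7839283910102697, 2.3696551393159813, 0.3119993042261815] [0.10850826696320973, 0.4104728250644703, 0.43027994605961234]
[[311.29730084   7.75646144]]
```

View pics/w3.png

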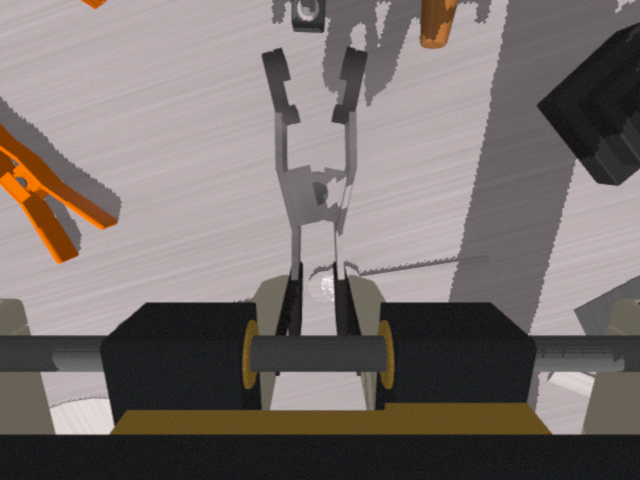

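The wrist view shows the clamp squeezed open, with the tips at (275,60) and (355,60) and the rear lips at (290,115) and (342,115). The post top is at about (307,9).

```bash
python3 -c "
from h import *
s=sensors.sense();R=s['orientation'];t=s['tool_pos']
c=eyes.camera_info('wrist')
f=lambda u,v,z:((ray(c,(u,v),z)-t)@R*1000).round(1)
print('notch',f(316,85,.163),'piv',f(319,190,.163),'tips',f(275,60,.163),f(355,60,.163),'post',f(307.5,9,.072),ray(c,(307.5,9),.072))
print('frontlip',f(315.5,52,.163),'rear',f(316,115,.163))
"
python3 -c "
import cv2;f=cv2.imread('pics/w3.png')
cv2.imwrite('pics/w3c.png',cv2.resize(f[0:200,230:410],None,fx=3,fy=3,interpolation=2))"
```

```text
notch [98.5 -0.5 -2.7] piv [56.7  0.7 -2.7] tips [107.6 -16.6  -2.7] [107.5  14.8  -2.7] post [157.8  -6.1  88.2] [ 0.6020092  -0.05326603  0.072     ]
frontlip [110.4  -0.7  -2.7] rear [87.2 -0.6 -2.7]
```

View pics/w3c.png

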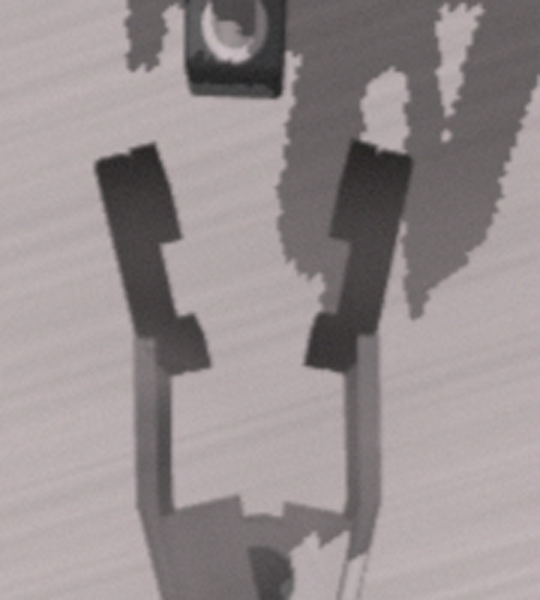

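move_arm([
  [0,-0.45,2,0,0,0,-1],
  [0,0,3,0,0,0,-1],
  [0,0,3,0,0,0,-1],
  [1,0,1.65,0,0,0,-1],
  [1,0,0,0,0,0,-1],
  [0,0,0,0,0,0,-1],
  [0,0,0,0,0,0,-1],
  [0,0,0,0,0,0,-1],
])

```text
clock: 7.42
tool_pos: [0.4693, -0.0166, 0.0645]
orientation: [[0.961, -0.277, -0.0], [-0.277, -0.961, 0.0], [-0.0, -0.0, -1.0]]
contact_force: [0.8, 0.7, -1.5]
grip_width: 0.307
finger_force: 35.0
```

```bash
python3 -c "
from h import *
s=sensors.sense();R=s['orientation'];t=s['tool_pos'];togo([0.602,-.0545,.0638],-16.1)
c=eyes.camera_info('wrist')
f=eyes.grab_frame('wrist');cv2.imwrite('pics/w4.png',f[:,:,::-1])
a=cv2.resize(f[0:140,230:410,::-1],None,fx=2.2,fy=2.2,interpolation=2)
b=cv2.resize(eyes.grab_frame('top')[150:240,325:410,::-1],None,fx=4.6,fy=4.6,interpolation=2)
h=max(a.shape[0],b.shape[0]);p=lambda i:cv2.copyMakeBorder(i,0,h-i.shape[0],0,0,0)
o=np.hstack([p(a),p(b)]);print(a.shape,b.shape,o.shape);cv2.imwrite('pics/w4c.png',o)
print('C',(-cv2.Rodrigues(c['rvec'])[0].T@c['tvec']))
"
```

```text
shift cm [13.81 -0.03  0.07]
rotvec deg [-0.02  0.01  0.03]
7.4167 [ 0.4693 -0.0166  0.0645] 0.3071313082233191 34.95005786418915 [ 0.8  0.7 -1.5]
(308, 396, 3) (414, 391, 3) (414, 787, 3)
C [ 0.5389953  -0.03684074  0.21289021]
```

View pics/w4c.png

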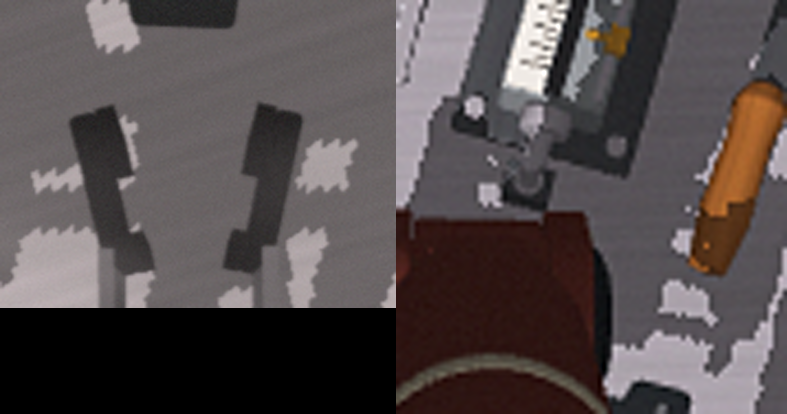

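```bash
python3 -c "
from h import *
s=sensors.sense();R=s['orientation'];t=s['tool_pos']
c=eyes.camera_info('wrist');T=eyes.camera_info('top')
f=lambda u,v,z:((ray(c,(230+u/2.2,v/2.2),z)-t)@R*1000).round(1)
g=lambda u,v,z:((ray(T,(325+(u-396)/4.6,150+v/4.6),z)-t)@R*1000).round(1)
print('blk',f(130,25,.038),f(238,27,.038),f(130,25,.02),'notch',f(188,205,.067),'front',f(188,105,.067))
print('top post',g(527,180,.073),'mark',g(592,36,.052),ray(c,(100,100),.05))
"
```

```text
blk [134.8 -12.9  26.8] [134.4   9.6  26.8] [141.2 -14.2  44.8] notch [95.6 -0.8 -2.2] front [112.   -0.7  -2.2]
top post [137.1   0.8  -8.2] mark [222.3  13.8  12.8] [0.58829027 0.05175349 0.05      ]
```

```bash
python3 -c "
from h import *
s=sensors.sense();R=s['orientation'];t=s['tool_pos']
c=eyes.camera_info('wrist');k=dict(c);k['rvec']=np.array([-1.7839283910102697, 2.3696551393159813, 0.3119993042261815]);k['tvec']=np.array([0.10850826696320973, 0.4104728250644703, 0.43027994605961234])
f=lambda u,v,z:((ray(k,(230+u/3,v/3),z)-t)@R*1000).round(1)
for z in(.038,.025,.015,0):print(z,'top edge',f(236,68,z),'bot edge',f(236,97,z),'ring',f(233,31,z+.038))
u=np.array([.961,-.276,0])
for P in [(.602,-.0545),(.608,-.0562)]:
  b=np.array([*P,.038])-u*.009
  print(proj(k,[b,b-[0,0,.02],[*P,.072]])*3-[690,0], proj(c,[b,b-[0,0,.02]])*2.2-[506,0])
print(R.T@0 if 0 else cv2.Rodrigues(c['rvec'])[0]@R)
"
```

```text
0.038 top edge [141.3  -1.4  26.8] bot edge [135.2  -1.4  26.8] ring [135.5  -1.1 -11.2]
0.025 top edge [145.5  -1.7  39.8] bot edge [139.2  -1.7  39.8] ring [140.1  -1.4   1.8]
0.015 top edge [148.8  -1.9  49.8] bot edge [142.2  -1.9  49.8] ring [143.6  -1.6  11.8]
0 top edge [153.7  -2.2  64.8] bot edge [146.8  -2.3  64.8] ring [149.   -2.   26.8]
[[241.13505125 125.67496582]
 [242.68079722 150.0474837 ]
 [237.54463326  24.19818533]] [[191.04935423  55.95432451]
 [191.28154255  86.91666168]]
[[240.881599    96.40905037]
 [242.45590622 123.11525453]
 [237.21917574 -10.90150461]] [[190.85727926  21.94609491]
 [191.11317667  57.01134932]]
[[-1.13564865e-03  9.99999170e-01 -6.07876761e-04]
 [-9.65933361e-01 -1.25427310e-03 -2.58787883e-01]
 [-2.58788431e-01  2.93276333e-04  9.65933984e-01]]
```

The post's distance ahead is uncertain: two readings give about 136 mm and 147 mm. I'll advance partway, with the jaws straddling it, and look directly.

move_arm([
  [0.6,0,0.05,0,0,0,-1],
  [1,0,0,0,0,0,-1],
  [1,0,0,0,0,0,-1],
  [0.6,0,0,0,0,0,-1],
  [0.3,0,0,0,0,0,-1],
  [0,0,0,0,0,0,-1],
  [0,0,0,0,0,0,-1],
  [0,0,0,0,0,0,-1],
])

```text
clock: 8.18
tool_pos: [0.5025, -0.0261, 0.0636]
orientation: [[0.961, -0.277, -0.001], [-0.277, -0.961, 0.0], [-0.001, 0.0, -1.0]]
contact_force: [0.1, 0.5, -1.0]
grip_width: 0.307
finger_force: 35.0
```

```bash
python3 -c "
from h import *
togo([0.602,-.0545,.0638],-16.1)
f=eyes.grab_frame('wrist');g=eyes.grab_frame('side');cv2.imwrite('pics/w5.png',f[:,:,::-1]);cv2.imwrite('pics/s5.png',g[:,:,::-1])
a=cv2.resize(f[0:160,230:410,::-1],None,fx=2.8,fy=2.8,interpolation=2)
b=cv2.resize(g[190:270,225:325,::-1],None,fx=2.9,fy=2.9,interpolation=2)
p=lambda i:cv2.copyMakeBorder(i,0,a.shape[0]-i.shape[0],0,0,0)
o=np.hstack([a,p(b)]);print(a.shape,b.shape,o.shape);cv2.imwrite('pics/w5c.png',o)
"
```

```text
shift cm [10.34 -0.03 -0.03]
rotvec deg [0.   0.06 0.01]
8.1833 [ 0.5025 -0.0261  0.0636] 0.3065357326091055 34.950199127197266 [ 0.1  0.5 -1. ]
(448, 504, 3) (232, 290, 3) (448, 794, 3)
```

View pics/w5c.png

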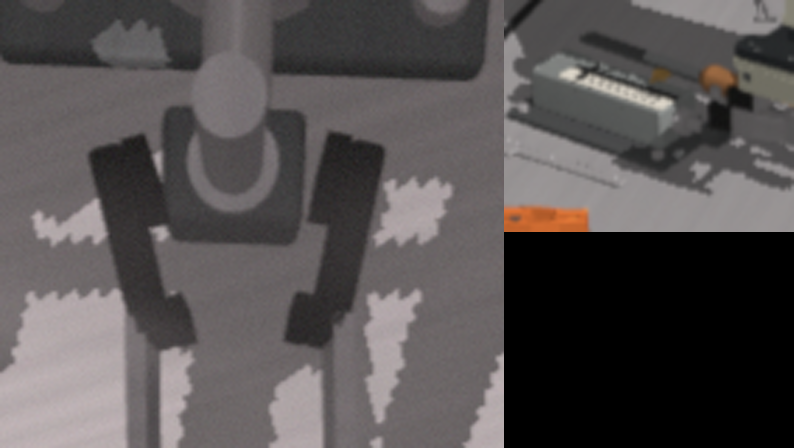

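The post is now plain in the wrist view: its top disc is at crop (229,95), its base ring at (233,160), and it lies between the jaws' centre lines. The notch centre is at about row 262, so the clamp has further to go.

```bash
python3 -c "
from h import *
s=sensors.sense();R=s['orientation'];t=s['tool_pos']
c=eyes.camera_info('wrist')
f=lambda u,v,z:((ray(c,(230+u/2.8,v/2.8),z)-t)@R*1000).round(1)
print('top',f(229,95,.072),'base',f(233,160,.038),'lips inner front',f(160,222,.067),f(315,222,.067),'rear start',f(165,300,.067),f(315,300,.067),'notch mid',f(239,262,.067),'tips',f(105,150,.067),f(370,150,.067), 'pivot side',)
print(ray(c,(230+229/2.8,95/2.8),.072))
"
```

```text
top [114.9  -2.   -8.5] base [115.5  -1.9  25.5] lips inner front [100.5 -11.9  -3.4] [100.4  10.   -3.4] rear start [ 90.1 -11.5  -3.4] [90.1 10.2 -3.4] notch mid [95.2 -0.8 -3.4] tips [109.7 -19.4  -3.5] [109.6  17.5  -3.5] pivot side
[ 0.61364786 -0.05606553  0.072     ]
```

move_arm([
  [0.5,-0.1,0,0,0,0,-1],
  [0.7,0,0,0,0,0,-1],
  [0.43,0,0,0,0,0,-1],
  [0.2,0,0,0,0,0,-1],
  [0,0,0,0,0,0,-1],
  [0,0,0,0,0,0,-1],
  [0,0,0,0,0,0,-1],
  [0,0,0,0,0,0,-1],
])

```text
clock: 8.95
tool_pos: [0.5208, -0.0304, 0.0636]
orientation: [[0.961, -0.277, -0.001], [-0.277, -0.961, 0.0], [-0.001, -0.0, -1.0]]
contact_force: [-0.4, -0.3, -1.4]
grip_width: 0.309
finger_force: 35.0
```

```bash
python3 -c "
from h import *
togo([0.6136,-.0561,.0638],-16.1);c=eyes.camera_info('wrist')
f=eyes.grab_frame('wrist');cv2.imwrite('pics/w6.png',f[:,:,::-1])
print(proj(c,[[.61365,-.0561,.072]]))
"
```

```text
shift cm [ 9.63 -0.1  -0.03]
rotvec deg [-0.    0.03 -0.01]
8.95 [ 0.5208 -0.0304  0.0636] 0.3093165792521882 34.95040833950043 [-0.4 -0.3 -1.4]
[[314.56377017  88.20957353]]
```

move_arm([
  [0,0,0,0,0,0,0.1],
  [0,0,0,0,0,0,0.4],
  [0,0,0,0,0,0,1],
  [0,0,0,0,0,0,1],
  [0,0,0,0,0,0,1],
  [0,0,0,0,0,0,1],
  [0,0,0,0,0,0,1],
])

```text
clock: 9.58
tool_pos: [0.5213, -0.0305, 0.0638]
orientation: [[0.961, -0.278, 0.0], [-0.278, -0.961, -0.0], [0.0, -0.0, -1.0]]
contact_force: [0.3, 0.9, 0.2]
grip_width: 0.763
finger_force: 0.0
```

```bash
python3 -c "
from h import *
togo([0.6136,-.0561,.0638],-16.1);c=eyes.camera_info('wrist')
f=eyes.grab_frame('wrist');cv2.imwrite('pics/w7.png',f[:,:,::-1]);t=eyes.grab_frame('top');cv2.imwrite('pics/t7.png',t[:,:,::-1]);cv2.imwrite('pics/s7.png',eyes.grab_frame('side')[:,:,::-1])
# dark sleeves mask as coarse ascii map: rows 40-340, cols 230-410
h=cv2.resize(cv2.cvtColor(f,7)[40:360,220:420],(50,40),interpolation=3)
for r in h:print(''.join('#' if v<50 else '+' if v<85 else '.' for v in r))
"
```

```text
shift cm [ 9.58 -0.1   0.01]
rotvec deg [-0.01 -0.03 -0.02]
9.5833 [ 0.5213 -0.0305  0.0638] 0.7625285245602319 0.0 [0.3 0.9 0.2]
...++++++++++++++++++++..+++++++++++++++....++....
...++++++++++++++++++++..+++++++++++++++++++++....
...++++++++++++++######.+#####++++++++++++++++....
.................+#####.+#####+++++++.............
.................+####+.+####+....................
.................+##+.....+##+....................
.................+##+......###+...................
.................+###.....+###....................
.................+###++++++###....................
..................+####++####+....................
...................+++#++###+.....................
..................................................
..................................................
..................+...............................
..................................................
..................................................
..................................................
..................................................
..................................................
.
[... 369 characters left out ...]
.....................................
..................................................
................+.................................
................+...............+.................
......+#.....#++.................+#+.....+#.......
.....###....+##+.................+##.....###......
....####....###...................##+....####.....
...####+....##+...................+##....+####....
.+#####....+##.....................##+....+####+..
+#####.....###.....................###.....#####+.
#####.....+##.......................##+.....#####+
##################################################
+++++++++++++++++++++++++++++#++#+++++++++++++++++
++++++++++++++++++++++++++++++++++++++++++++++++++
```

The coarse wrist map shows the jaws shut symmetrically round the post and the handles spread freely between the open fingers. Next I'll take hold of the cheeks, 52 mm ahead.

move_arm([
  [0,0,0,0,0,0,1],
  [0,0,0,0,0,0,1],
  [1,0,0,0,0,0,1],
  [1.5,0,0,0,0,0,1],
  [1.5,0,0,0,0,0,1],
  [0.9,0,0,0,0,0,1],
  [0.3,0,0,0,0,0,1],
  [0,0,0,0,0,0,1],
  [0,0,0,0,0,0,1],
  [0,0,0,0,0,0,1],
])

```text
clock: 10.57
tool_pos: [0.5701, -0.0445, 0.0635]
orientation: [[0.961, -0.277, -0.001], [-0.277, -0.961, 0.0], [-0.001, 0.0, -1.0]]
contact_force: [-0.6, -0.5, -0.0]
grip_width: 1.0
finger_force: 0.0
```

move_arm([
  [0,0,0,0,0,0,-1],
  [0,0,0,0,0,0,-1],
  [0,0,0,0,0,0,-1],
  [0,0,0,0,0,0,-1],
  [0,0,0,0,0,0,-1],
  [0,0,0,0,0,0,-1],
  [0,0,0,0,0,0,-1],
  [0,0,0,0,0,0,-1],
  [0,0,0,0,0,0,-1],
  [0,0,0,0,0,0,-1],
  [0,0,0,0,0,0,-1],
  [0,0,0,0,0,0,-1],
], newtons=40)

```text
clock: 11.57
tool_pos: [0.571, -0.0443, 0.0636]
orientation: [[0.961, -0.277, -0.0], [-0.277, -0.961, 0.001], [-0.0, -0.001, -1.0]]
contact_force: [-0.1, 1.5, 0.0]
grip_width: 0.308
finger_force: 39.9
```

```bash
python3 -c "
from h import *
togo([0.6136,-.0561,.0638],-16.1);c=eyes.camera_info('wrist');print(c['rvec'].tolist(),c['tvec'].tolist())
f=eyes.grab_frame('wrist');cv2.imwrite('pics/w8.png',f[:,:,::-1]);g=eyes.grab_frame('top');cv2.imwrite('pics/t8.png',g[:,:,::-1])
p=[(.745,-.098,.052),(.68,-.0883,.052)];T=eyes.camera_info('top');print(proj(c,p),proj(T,p))
"
```

```text
shift cm [ 4.42 -0.05 -0.02]
rotvec deg [-0.04  0.02  0.02]
11.5667 [ 0.571  -0.0443  0.0636] 0.30830562794657773 39.86871421337128 [-0.1  1.5  0. ]
[-1.7831838068573982, 2.3725958773488265, 0.3127654766381681] [0.11612033012881887, 0.5569024440709296, 0.36891560648739347]
[[ 326.0762102  -148.49537651]
 [ 345.59425903   44.69651473]] [[369.2581539  130.23835145]
 [366.25695675 157.4654421 ]]
```

move_arm([
  [-0.2,0,0,0,0,0,-1],
  [-0.4,0,0,0,0,0,-1],
  [-0.4,0,0,0,0,0,-1],
  [-0.4,0,0,0,0,0,-1],
  [-0.4,0,0,0,0,0,-1],
  [-0.4,0,0,0,0,0,-1],
  [-0.4,0,0,0,0,0,-1],
  [-0.4,0,0,0,0,0,-1],
  [-0.3,0,0,0,0,0,-1],
  [-0.2,0,0,0,0,0,-1],
  [0,0,0,0,0,0,-1],
  [0,0,0,0,0,0,-1],
])

```text
clock: 12.67
tool_pos: [0.539, -0.0341, 0.0638]
orientation: [[0.961, -0.276, 0.004], [-0.276, -0.961, 0.001], [0.004, -0.002, -1.0]]
contact_force: [6.4, 3.1, -6.4]
grip_width: 0.308
finger_force: 39.9
```

```bash
cat > rect.py <<'E'
from h import *
O=np.array([.6136,-.0561,.052]);a=np.radians(-16.1);U=np.array([np.cos(a),np.sin(a),0]);V=np.array([-np.sin(a),np.cos(a),0])
S=4 # px/mm ; picture x = 40..200 mm along gauge x from the post at rest, y = +30..-30 mm
def rect(img,cam):
    src=np.array([[40,30],[200,30],[200,-30],[40,-30]],float)
    uv=proj(cam,[O+U*x/1e3+V*y/1e3 for x,y in src]).astype(np.float32)
    dst=np.array([[(x-40)*S,(30-y)*S] for x,y in src],np.float32)
    return cv2.warpPerspective(img,cv2.getPerspectiveTransform(uv,dst),(160*S,60*S),flags=cv2.INTER_LINEAR)
E
python3 - <<'E'
from rect import *
togo([0.6136,-.0561,.0638],-16.1)
n=[]
for k in('top','side'):
    f=np.mean([eyes.grab_frame(k).astype(float) for _ in range(3)],0).astype(np.uint8)[:,:,::-1].copy()
    cv2.imwrite(f'pics/{k}9.png',f);n.append(rect(f,eyes.camera_info(k)))
r0=rect(cv2.imread('pics/top0.png'),eyes.camera_info('top'))
o=cv2.resize(np.vstack([r0[:,:]]+n),None,fx=.8,fy=.8,interpolation=3);print(o.shape)
cv2.imwrite('pics/r9.png',o)
E
```

```text
shift cm [7.77 0.05 0.03]
rotvec deg [-0.11 -0.21  0.08]
12.6667 [ 0.539  -0.0341  0.0638] 0.3080783426872078 39.864875078201294 [ 6.4  3.1 -6.4]
(576, 512, 3)
```

View pics/r9.png

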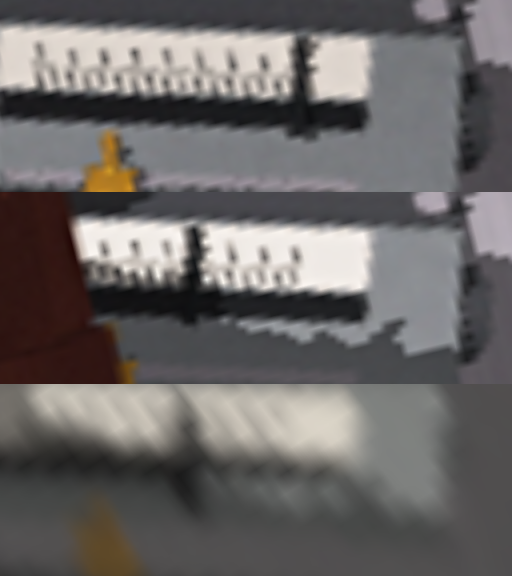

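Rectified view, 3.2 px/mm:
- **Pointer:** it was at x≈302 at rest and is now at ≈191.
- **Brass finger:** it stands at ≈111, so about 25 mm remain.
- **Gauge axis:** it runs about 1.8° more clockwise than I assumed, which agrees with the side force. I'll correct the pull line.

move_arm([
  [-0.2,-0.05,0,0,0,0,-1],
  [-0.4,-0.05,0,0,0,0,-1],
  [-0.4,-0.02,0,0,0,0,-1],
  [-0.4,-0.02,0,0,0,0,-1],
  [-0.4,-0.01,0,0,0,0,-1],
  [-0.3,-0.01,0,0,0,0,-1],
  [-0.2,-0.01,0,0,0,0,-1],
  [0,0,0,0,0,0,-1],
  [0,0,0,0,0,0,-1],
  [0,0,0,0,0,0,-1],
])

```text
clock: 13.8
tool_pos: [0.5186, -0.0274, 0.0638]
orientation: [[0.961, -0.277, 0.006], [-0.277, -0.961, -0.001], [0.006, -0.001, -1.0]]
contact_force: [9.3, 0.3, -7.8]
grip_width: 0.312
finger_force: 39.8
```

```bash
sed -i 's/-16.1)/-17.9)/' rect.py; cat > m.py <<'E'
from rect import *
import sys
togo([0.6136,-.0561,.0638],-16.1)
for k in('top','side'):
    c=eyes.camera_info(k)
    F=np.mean([eyes.grab_frame(k).astype(float) for _ in range(4)],0).astype(np.uint8)
    cv2.imwrite(f'pics/{k}_{sys.argv[1]}.png',F[:,:,::-1])
    for nm,f in(('rest',cv2.imread('pics/%s0.png'%k)[:,:,::-1]),('now',F)):
        r=rect(np.ascontiguousarray(f),c);h=cv2.cvtColor(r,cv2.COLOR_RGB2HSV);g=h[...,2].astype(float)
        br=(h[...,0]>10)&(h[...,0]<30)&(h[...,1]>130)&(h[...,2]>60)
        ys,xs=np.nonzero(br)
        print(k,nm,'brass x %.1f..%.1f y %.1f..%.1f'%(xs.min()/S+40,xs.max()/S+40,30-ys.max()/S,30-ys.min()/S) if len(xs) else 'none')
        for y0 in range(ys.min(),ys.max(),8) if len(xs) else []:
            m=(ys>=y0)&(ys<y0+8)
            print('   y %.0f: %.1f w %.1f'%(30-y0/S,np.median(xs[m])/S+40,(xs[m].max()-xs[m].min())/S),end='')
        print()
        for y in(18,16,14,12,10,8,6):
            i=int((30-y)*S);p=g[i-3:i+4].mean(0)
            print('   row',y,''.join('#' if v<70 else '+' if v<120 else '-' if v<170 else '.' for v in p[::6]))
E
python3 m.py 10
```

```text
shift cm [9.92 0.13 0.07]
rotvec deg [-0.07 -0.36  0.01]
13.8 [ 0.5186 -0.0274  0.0638] 0.31211044088464296 39.83445882797241 [ 9.3  0.3 -7.8]
top rest brass x 66.0..83.2 y -29.8..-9.2
   y -9: 74.5 w 3.8   y -11: 74.8 w 4.8   y -13: 75.0 w 4.8   y -15: 75.0 w 4.5   y -17: 75.2 w 5.0   y -19: 74.8 w 14.8   y -21: 75.8 w 15.0   y -23: 75.2 w 15.2   y -25: 75.0 w 16.0   y -27: 74.8 w 17.2   y -29: 75.2 w 15.2
   row 18 ........-...................................................-+##+-...........------------------++++--------
   row 16 ........-......-.....-.....-+.....--.....-......-.....--.....+##-............-------------------++++++++++-
   row 14 ........-......-.....--.....-......-.....--.....+-....-+.....+##+-...........-------------+----++###+++++++
   row 12 ...............-.....--.....-.............-.....--.....-.....+##+-...........------------------++####++++++
   row 10 ...........-..-......-.........-...............--.....-.....-+##+............------------------+#####++++++
   row 8 ........-..-..--..-..-..--..-.-+..--.....+.....--..-..-..--.-+##+-...........-------------
[... 2613 characters left out ...]
w 16 ++++-++----+++---------++++++--..-----------------....--..................----------------+++++++++++++++++
   row 14 +++++++++++++++++++++++++###++------------------------------.............-----------------+++++++++++++++++
   row 12 ++++++++++######+++++++#######++++++++++++++++++++++---+++--------------------------------+++++++++++++++++
   row 10 ###############################++++++++++++++++++++++++++++++++---+++----------------------++++++++++++++++
   row 8 ####################################+++###++++##+++++##++++#++++++++++++-------------------++++++++++++++++
   row 6 #########################################++++###++++###+++####+++++++++++++----------------++++++++++++++++
```

```bash
cat > m2.py <<'E'
from rect import *
import sys
def f(tag):
  for k in('top','side'):
    c=eyes.camera_info(k);R=cv2.Rodrigues(c['rvec'])[0];C=-R.T@c['tvec']-O
    print(k,'cam gauge xyz',(C@U).round(3),(C@V).round(3),C[2].round(3))
    r=rect(cv2.imread(f'pics/{k}_{tag}.png'),c);h=cv2.cvtColor(r,cv2.COLOR_BGR2HSV);g=h[...,2].astype(float)
    for y in(18,16,14,12,10):
        i=int((30-y)*S);p=g[i-3:i+4].mean(0)
        j=100+np.argmin(cv2.GaussianBlur(p[None,100:240],(9,1),3)[0]);a=p[j-20:j+21];w=np.clip(np.percentile(a,80)-a,0,None)
        w[w<.4*w.max()]=0;print('  y',y,'ptr %.2f'%((w@np.arange(j-20,j+21))/w.sum()/S+40),end='')
    print()
f(sys.argv[1])
E
python3 m2.py 10
```

```text
top cam gauge xyz -0.369 -0.044 1.298
  y 18 ptr 79.16  y 16 ptr 79.81  y 14 ptr 79.63  y 12 ptr 79.19  y 10 ptr 79.58
side cam gauge xyz -0.779 1.076 0.717
  y 18 ptr 77.15  y 16 ptr 77.88  y 14 ptr 78.67  y 12 ptr 79.12  y 10 ptr 80.01
```

move_arm([
  [-0.2,-0.04,0,0,0,0,-1],
  [-0.2,-0.03,0,0,0,0,-1],
  [-0.12,0,0,0,0,0,-1],
  [0,0,0,0,0,0,-1],
  [0,0,0,0,0,0,-1],
  [0,0,0,0,0,0,-1],
  [0,0,0,0,0,0,-1],
  [0,0,0,0,0,0,-1],
])

```text
clock: 14.87
tool_pos: [0.514, -0.0258, 0.0638]
orientation: [[0.961, -0.278, 0.007], [-0.278, -0.961, -0.001], [0.007, -0.001, -1.0]]
contact_force: [7.8, 0.5, -8.8]
grip_width: 0.308
finger_force: 39.8
```

```bash
python3 m.py 11 | grep -A9 -E "^[0-9]|top now|side now" | grep -v rest | cut -c1-150; python3 m2.py 11; python3 - <<'E'
from rect import *
for k in('top','side'):
    r=rect(cv2.imread(f'pics/{k}_11.png'),eyes.camera_info(k));h=cv2.cvtColor(r,cv2.COLOR_BGR2HSV)
    print(k)
    for y in np.arange(20,-22,-1.5):
        i=int((30-y)*S);p=h[i-2:i+3,80:200].astype(float).mean(0)
        print('%5.1f '%y+''.join('B' if (s>120 and 8<hh<32) else '#' if v<45 else '+' if v<75 else '-' if v<120 else '.' for hh,s,v in p[::2]))
E
```

```text
14.8667 [ 0.514  -0.0258  0.0638] 0.30816479677042596 39.81729984283447 [ 7.8  0.5 -8.8]
   y -9: 74.5 w 3.8   y -11: 74.8 w 4.8   y -13: 75.0 w 4.8   y -15: 75.0 w 4.5   y -17: 75.2 w 5.0   y -19: 74.8 w 14.8   y -21: 75.8 w 15.0   y -23:
   row 18 ........-...................................................-+##+-...........------------------++++--------
   row 16 ........-......-.....-.....-+.....--.....-......-.....--.....+##-............-------------------++++++++++-
   row 14 ........-......-.....--.....-......-.....--.....+-....-+.....+##+-...........-------------+----++###+++++++
   row 12 ...............-.....--.....-.............-.....--.....-.....+##+-...........------------------++####++++++
   row 10 ...........-..-......-.........-...............--.....-.....-+##+............------------------+#####++++++
   row 8 ........-..-..--..-..-..--..-.-+..--.....+.....--..-..-..--.-+##+-...........------------------+#######++++
   row 6 ........+-.-...-..-..-..--..-..-..--..-..-..--..-..-..--..-..+##+-...........------------------++######++++
top now brass x 66.8..83.2 y -29.8..
[... 5299 characters left out ...]
++++++++++++++++++++++++++++++
 -7.0 ++++++++++++++++++++++++++++++++++++++++++++++++++++++++++++
 -8.5 +++++++++++++++++-------++++++++++++++++++++++++++++++++++++
-10.0 ----------------------------------++++++++++++++------------
-11.5 ------------------------------------------------------------
-13.0 -----------------------BBBBBBB------------------------------
-14.5 -------------------BBBBBBBBBBBBBB---------------------------
-16.0 -----------------BBBBBBBBBBBBBBBBBB-------------------------
-17.5 ----------------BBBBBBBBBBBBBBBBBBBBB-----------------------
-19.0 ----------------BBBBBBBBBBBBBBBBBBBBBBBB--------------------
-20.5 ----------------BBBBBBBBBBBBBBBBBBBBBBBBB-------------------
```

```bash
python3 -c "
from cell import ctrl,sensors
s=sensors.sense();print(abs(s['qvel']).max(),s['grip_width'],s['finger_force'],s['tool_pos']);print(ctrl.hand_in())"
```

```text
0.06366881170378719 0.3076618348137625 39.81745183467865 [ 0.51401748 -0.02582516  0.06384588]
the job is handed in; nothing more can be done
None
```

I handed the job in at about 15 s with the clamp shut on the post, the gripper holding its cheeks at 40 N, and the pointer level with the brass marker to within about 1 mm in both the top and side views. The verdict wasn't shown.

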